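# Square a stack of finds boards and read its label

## Robot

A 6-joint arm with a two-finger parallel gripper is mounted at the origin on the work surface. World frame = base frame: x ahead of the robot, y to its left, z up, the work surface at z = 0. Lengths are in m, angles in degrees, forces in N, time in s.
With the tool pointing down it reaches from about 0.4 to 0.825 m from the base axis. Payload 7 kg.
Tool frame: the origin (TCP) lies at the centre of the arm's flange, where the gripper is bolted on; the fingertips stand 178 mm ahead of it and the grasp point (between the pads) lies 159 mm ahead of it (r.tips_ahead is the z of the fingertips in the tool frame, in m); z points along the fingers, y is the line along which they close (so a half turn about z gives the same grasp; the last joint's range is limited). The gripper opens to 88 mm and grips with 3 to 60 N. Pads are 19 mm wide; open, the fingers measure 130 mm over their backs; the gripper's body (78 mm by 193 mm) begins 47 mm behind the grasp point.
Start: joints at [90.075, 20.546, 0.682, 0, -70.136, -16.507], TCP at [0.191, 0.647, 0.405] pointing down, gripper open.
Joint ranges: [-176.03, 176.03], [-82.01, 121.73], [-58.28, 71.71], [-173.87, 95.51], [-174.79, -0.11], [-173.66, 173.66]. Speed limits (degrees/s): [136.94, 136.94, 172.46, 180, 180, 180].

## Interface

Orientations are given as [roll, pitch, yaw] about the fixed x, y, z axes, in that order (R = Rz(yaw) Ry(pitch) Rx(roll)).
In Python, from plant import r gives the robot as it stands. The module is installed in compiled form; this text tells all that it offers.
- The arm moves only by the shell command python3 -m pendant 'ROWS' [FORCE]. ROWS is JSON, a list that holds one entry, the list of rows, each a list of 7 numbers: the shift along the tool's x, y, z in m, then the turn, a rotation vector about the tool's x, y, z in degrees, then the gripper command: -1 is shut, 1 is fully open, values between are in proportion. A call has 1 to 5 rows; each row is the pose to reach, as a shift and turn from the pose commanded when the call began, along the tool's axes at that moment; what a row does not reach only later rows make up. A row lasts 1/10 s, in which the tool goes at most 50 mm and 8.59 degrees, less where a joint would pass 70% of its speed; a pose out of reach is approached as far as the arm can. A call with a gripper value outside its range is refused whole. The fingers move at their own pace and stop on an object; FORCE is the grip in N (left out, the last holds). Time passes only in rows, so rows that repeat a pose let the fingers close. It gives the time, the measured TCP pose, the force, the opening and the grip force at its end, in the units of the state.
- r.get_state(): the state, without advancing time (a new reading comes with each control period).
- r.capture(name): name is "scene" or "top" or "wrist"; returns the picture (480x640x3 uint8, red, green, blue); there is no depth.
- r.camera_params(name): a dict with "fx", "fy", "cx", "cy" (pixels), "R" (3x3) and "t" (3): a world point X has camera coordinates R X + t. Camera axes: x right, y down, z forward; pixel columns grow to the right and rows downward; lengths in m; the calibration is good to about 2 mm. A picture is of the moment at which its call begins: read the wrist's pose just before it. camera_params takes no time and is no camera call; for the wrist camera it gives the pose at the moment of the call.
- r.close_job(): hands the job in; it is judged then, once.
The state is a dict: "time_s": time; "joints": joint angles; "qd": joint speeds; "joint_torque": joint torques, N m; "tcp_pos": TCP position; "eef_rot": TCP orientation; "contact_force": force on the tool from outside, world axes, zero at the start; "moment": the same for the moment, N m; "gripper_width": finger opening in m; "gripper_force": force on a finger pad.
Only numpy, scipy, OpenCV 4.12 (cv2) and the standard library are available. Lean on these libraries where they do the work, as an engineer would, in place of code of your own. Each camera call takes 0.05 s, during which the arm holds its last target. There are 200 camera calls.

## Task

Tap the untidy stack of five plywood boards home into the corner of the squaring stand, until all their edges are flush with one another and against both fences. Then take the label reader from its charging pad, hold it upright and steady about 6 cm above the middle of the barcode label on the top board for a second, and stand it back upright in the middle of the pad, leaving the boards squared up and the flask, tray and brush where they are.

Things in the scene. Friction and masses are not known exactly. Their poses are not given: they have to be found in the camera images.
- stand: fixed squaring stand: grey block (bed), flat top 40 mm above the table, carrying the boards, with two aluminium fences 12 mm thick, tops 76 mm above the table, at its +x and +y sides. Origin on the table right under the centre of a fully home board. Inner fence faces at x = +75 and y = +55 mm. The -x and -y sides are open: there the bed ends at x = -65 and y = -50 mm
- corner (a point): inner corner of the stand where its two fences meet, at bed height (40 mm above the table): x = +75, y = +55 mm in the stand's frame. Home boards overhang the bed by 10 mm at its open -x side and 5 mm at its open -y side, so fingertips can reach beside them to below the bottom board
- pad: fixed flat black charging pad, 110 x 100 x 10 mm, on the table; origin at the centre of its underside, top 10 mm above the origin
- reader: hand-held label reader, 120 mm tall, 0.2 kg, standing on the pad at the start: a grey foot 70 (x) x 58 (y) x 26 mm, a collar 52 x 44 mm up to 37 mm, then a black upright handle 46 (x) x 36 (y) mm up to 120 mm. Origin: centre of its underside, which is the reading window. z points up along the handle; it reads straight out of the window, along -z
- label (a point): centre of the barcode label (60 x 36 mm paper, black bars) on the top face of the top board (board5), 25 mm towards +x and 20 mm towards -y of that board's centre
- board1: bottom board of the stack of five loose plywood boards on the stand, each 150 (x) x 110 (y) x 6 mm, 75 g; origin at the centre of its underside; long side (x) roughly along the stand's x. Fully home its origin is at x = 0, y = 0, z = 40 mm in the stand's frame
- board2: second board of the stack of five loose plywood boards on the stand, each 150 (x) x 110 (y) x 6 mm, 75 g; origin at the centre of its underside; long side (x) roughly along the stand's x. Fully home its origin is at x = 0, y = 0, z = 46 mm in the stand's frame
- board3: middle board of the stack of five loose plywood boards on the stand, each 150 (x) x 110 (y) x 6 mm, 75 g; origin at the centre of its underside; long side (x) roughly along the stand's x. Fully home its origin is at x = 0, y = 0, z = 52 mm in the stand's frame
- board4: fourth board of the stack of five loose plywood boards on the stand, each 150 (x) x 110 (y) x 6 mm, 75 g; origin at the centre of its underside; long side (x) roughly along the stand's x. Fully home its origin is at x = 0, y = 0, z = 58 mm in the stand's frame
- board5: top board of the stack of five loose plywood boards on the stand, each 150 (x) x 110 (y) x 6 mm, 75 g; origin at the centre of its underside; long side (x) roughly along the stand's x. Fully home its origin is at x = 0, y = 0, z = 64 mm in the stand's frame; carries the label
- flask: bystander: steel drinking flask, diameter 74 mm, 172 mm tall, origin at the centre of its foot
- sherd_tray: bystander: low white tray with potsherds, 120 x 220 x 35 mm, origin at the centre of its underside
- brush: bystander: hand brush lying on the table
Mind the look-alikes: they are no part of the job. What is shaped like the board2 but orange or turquoise is not meant. What is shaped like the reader but orange is not meant.

How it is judged (in metres and radians):
On the way, in this order (a step that is already met when the one before it is completed fails the run):
1. all five boards lie flat in the stack, home against both fences (within 3 mm in x and y, 0.03 rad) (x of board1 in the frame of stand between -0.003 and 0.003 m and y of board1 in the frame of stand between -0.003 and 0.003 m and angle between the x axis of each of board1, board2, board3, board4, board5 and the x axis of stand, either way round below 0.03 rad and z of board1 in the frame of stand between 0.036 and 0.044 m and x of board2 in the frame of stand between -0.003 and 0.003 m and y of board2 in the frame of stand between -0.003 and 0.003 m and z of board2 in the frame of stand between 0.042 and 0.05 m and x of board3 in the frame of stand between -0.003 and 0.003 m and y of board3 in the frame of stand between -0.003 and 0.003 m and z of board3 in the frame of stand between 0.048 and 0.056 m and x of board4 in the frame of stand between -0.003 and 0.003 m and y of board4 in the frame of stand between -0.003 and 0.003 m and z of board4 in the frame of stand between 0.054 and 0.062 m and x of board5 in the frame of stand between -0.003 and 0.003 m and y of board5 in the frame of stand between -0.003 and 0.003 m and z of board5 in the frame of stand between 0.06 and 0.068 m), for 0.3 s.
2. the reader is held upright (within 0.15 rad) and steady (under 30 mm/s), its window 30 to 100 mm above the label and within 15 mm of its centre along each of the reader's x and y axes, for 0.8 s (x of label in the frame of reader between -0.015 and 0.015 m and y of label in the frame of reader between -0.015 and 0.015 m and z of label in the frame of reader between -0.1 and -0.03 m and angle between reader's own z axis and vertical below 0.15 rad and linear speed of reader below 0.03 m/s), for 0.8 s.
At the end, for the whole second after the job is handed in: All five boards lie flat in the stack on the stand, at rest, each within 3 mm in the stand's x and y and 0.03 rad of fully home; the reader stands upright and at rest on its pad, within 20 mm of the pad's centre (all of step 1 and horizontal distance between reader and pad below 0.02 m and angle between reader's own z axis and vertical below 0.05 rad and z of reader in the frame of pad between 0.006 and 0.014 m and linear speed of each of reader, board1, board2, board3, board4, board5 below 0.01 m/s); the robot touches nothing.
It fails at once if the flask is moved by more than 20 mm (distance of flask from where it was at the start of the episode above 0.02 m).
It fails at once if the sherd tray is moved by more than 20 mm (distance of sherd_tray from where it was at the start of the episode above 0.02 m).
It fails at once if the brush is moved by more than 20 mm (distance of brush from where it was at the start of the episode above 0.02 m).
It also fails if it takes over 72 s, if anything falls off the work surface, if the arm or the gripper's body presses on something with over 40 N, if the wrist force passes 120 N, or if a joint passes its speed limit or range.

## Working session

There is one attempt and no reset: what is moved stays moved. The work goes in short steps, Python scripts to look and compute and a shell command to move; the robot and the scene stay as the last step left them, time stands still between calls to the robot, and variables do not carry over. Pictures are saved under pics/ and viewed, at most 10 in all, crops included, and the job is handed in when it is done.

```bash
mkdir -p pics; python3 - <<'E'
from plant import r
import cv2
s=r.get_state();print(s)
for n in("scene","top"):
    cv2.imwrite(f"pics/{n}0.png",r.capture(n)[:,:,::-1]);p=r.camera_params(n);print(n,p)
print(r.camera_params("wrist"))
E
```

```text
{'time_s': 0.0, 'joints': array([ 9.00737383e+01,  2.05928762e+01,  6.34041539e-01, -2.03612436e-02,
       -7.01360403e+01, -1.65084918e+01]), 'qd': array([ 0.04950687,  0.04628705, -0.08340195, -0.03318289,  0.0465641 ,
       -0.10162458]), 'joint_torque': array([ 9.52390910e-04, -5.82702184e+01,  2.93053508e+01,  6.99750692e+00,
        6.82327125e-03, -1.58855987e-04]), 'tcp_pos': array([0.19090033, 0.64724511, 0.40370745]), 'eef_rot': array([ 1.79903597e+02, -8.61035234e-03, -1.64416806e+01]), 'contact_force': array([0.59668155, 0.2189989 , 0.7539764 ]), 'moment': array([ 0.02204069, -0.01187306,  0.04580666]), 'gripper_force': 0.0, 'gripper_width': 0.0876728326228908}
scene {'fx': 527.3367304274237, 'fy': 527.3367304274237, 'cx': 324.36920467278, 'cy': 237.70295718628978, 'R': array([[-0.79985825,  0.60018503,  0.00217174],
       [ 0.46528615,  0.62235795, -0.62942782],
       [-0.37912476, -0.50244256, -0.77705592]]), 't': array([ 0.40515596, -0.19035768,  1.43698331])}
top {'fx': 489.237763729489, 'fy': 489.237763729489, 'cx': 311.76877463625306, 'cy': 237.18644753266082, 'R': array([[ 0.01532396, -0.99988041,  0.00208529],
       [-0.99809104, -0.01542126, -0.05980355],
       [ 0.05982856, -0.00116489, -0.99820799]]), 't': array([-0.01264855,  0.51827735,  1.23923688])}
{'fx': 422.62121511509235, 'fy': 422.62121511509235, 'cx': 328.4566141309127, 'cy': 239.24590820849215, 'R': array([[-0.28315545, -0.95907228,  0.00182997],
       [-0.92753695,  0.27432927,  0.25380831],
       [-0.24392253,  0.07016984, -0.96725281]]), 't': array([ 0.67467657, -0.03203673,  0.39021891])}
```

View pics/scene0.png

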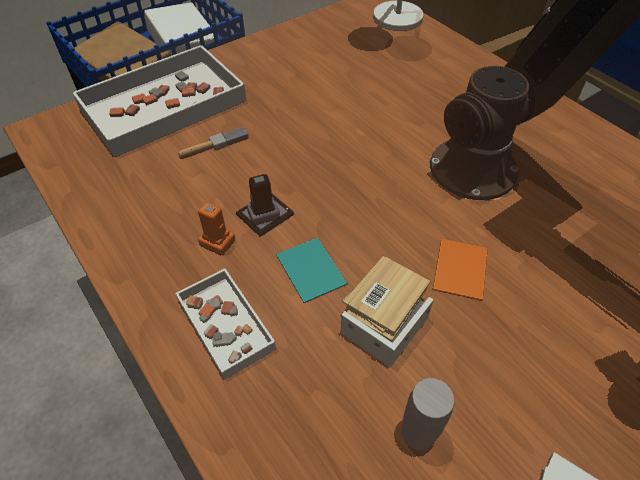

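View pics/top0.png

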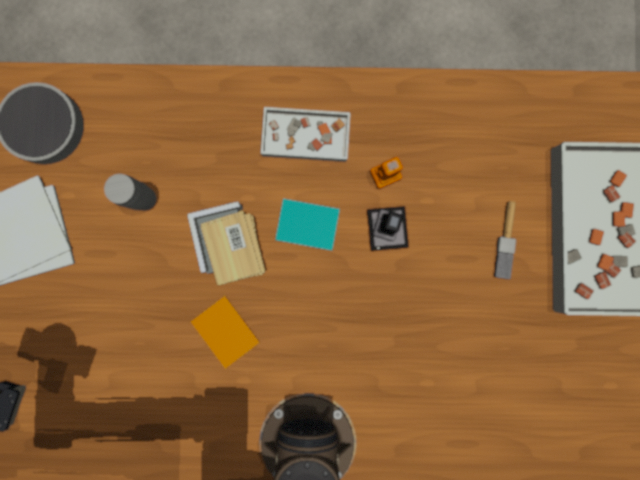

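The stand is in the top view at about (228,240), with fences on its left (+y) and top (+x) sides. The reader on its pad is at (388,228), and the orange decoy at (385,172). I'm moving the wrist over the stand for a close look.

```bash
cat > h.py <<'E'
import numpy as np,cv2
from plant import r
from scipy.spatial.transform import Rotation as Ro
def cast(p,uv,z):
    uv=np.atleast_2d(np.array(uv,float)); d=np.c_[(uv[:,0]-p['cx'])/p['fx'],(uv[:,1]-p['cy'])/p['fy'],np.ones(len(uv))]@p['R']
    C=-p['R'].T@p['t']; return C+d*((z-C[2])/d[:,2])[:,None]
def proj(p,X):
    c=np.atleast_2d(X)@p['R'].T+p['t']; return c[:,:2]/c[:,2:]*[p['fx'],p['fy']]+[p['cx'],p['cy']]
def tri(obs):
    A=np.zeros((3,3));b=np.zeros(3)
    for p,uv in obs:
        d=p['R'].T@np.array([(uv[0]-p['cx'])/p['fx'],(uv[1]-p['cy'])/p['fy'],1]);d/=np.linalg.norm(d)
        M=np.eye(3)-np.outer(d,d);A+=M;b+=M@(-p['R'].T@p['t'])
    return np.linalg.solve(A,b)
def snap(n,f):
    p=r.camera_params(n);im=r.capture(n)[:,:,::-1].copy();cv2.imwrite(f"pics/{f}.png",im);np.save(f"pics/{f}.npy",p,allow_pickle=True);return p,im
def load(f): return np.load(f"pics/{f}.npy",allow_pickle=True).item(),cv2.imread(f"pics/{f}.png")
def st():
    s=r.get_state();print(round(s['time_s'],2),s['tcp_pos'].round(4),s['eef_rot'].round(2),'F',s['contact_force'].round(1),'w',round(s['gripper_width'],4),round(s['gripper_force'],1));return s
def shift(xy,yaw=None,z=None):
    "tool-frame shift to a world xy (and tip height z)"
    s=r.get_state();T=Ro.from_euler('xyz',s['eef_rot'],degrees=True).as_matrix()
    d=np.array([xy[0],xy[1],s['tcp_pos'][2] if z is None else z+r.tips_ahead])-s['tcp_pos']
    print('shift',(T.T@d).round(4),'turn_z',None if yaw is None else round(-(yaw-s['eef_rot'][2]),2))
E
python3 -m pendant '[[[0.05,0.05,0,0,0,-7,1],[0.1,0.1,0,0,0,-14,1],[0.14,0.14,0,0,0,-20,1],[0.18,0.18,0,0,0,-26,1],[0.21,0.21,0,0,0,-26,1]]]'
python3 - <<'E'
from h import *
st();shift((0.44,0.19),10)
E
```

```text
time_s: 0.6
tcp_pos: [0.311, 0.4259, 0.4044]
eef_rot: [180.0, 0.0, 9.8]
contact_force: [0.2, 1.1, 2.1]
gripper_width: 0.0876
gripper_force: 0.0
0.6 [0.311  0.4259 0.4044] [1.7998e+02 1.0000e-02 9.8000e+00] F [0.2 1.1 2.1] w 0.0876 0.0
shift [8.700e-02 2.544e-01 1.000e-04] turn_z -0.2
```

```bash

python3 -m pendant '[[[0.015,0.045,0,0,0,0,1],[0.03,0.09,0,0,0,0,1],[0.045,0.135,0,0,0,0,1],[0.06,0.18,0,0,0,0,1],[0.075,0.22,0,0,0,0,1]]]' >/dev/null
python3 -m pendant '[[[0,0.03,0,0,0,0,1],[0,0.03,0,0,0,0,1],[0,0.03,0,0,0,0,1]]]'
python3 - <<'E'
from h import *
st();snap("wrist","w1")
E
```

```text
time_s: 1.4
tcp_pos: [0.4261, 0.1931, 0.4046]
eef_rot: [-180.0, 0.0, 9.5]
contact_force: [0.1, 0.8, 0.0]
gripper_width: 0.0875
gripper_force: 0.0
1.4 [0.4261 0.1931 0.4046] [-179.99    0.      9.46] F [0.1 0.8 0. ] w 0.0875 0.0
```

View pics/w1.png

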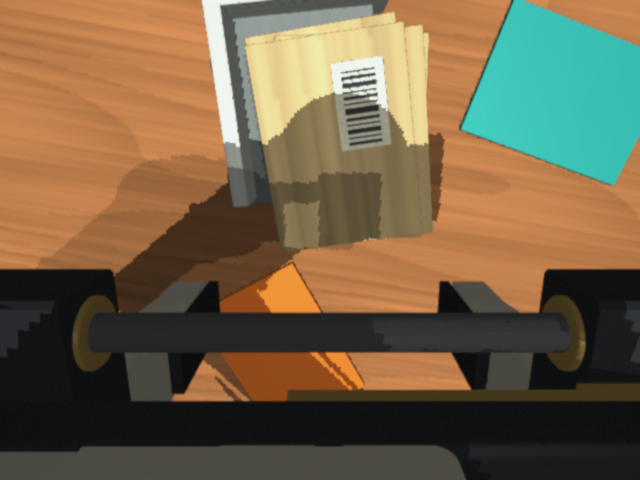

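The wrist view shows the +y fence, whose bright top runs from (205,0) to (235,205). The label is at (360,103), and the board edges run from (285,248) to (432,232). The +x fence is out of view, so I'll back off and raise the arm.

```bash

python3 -m pendant '[[[-0.015,0,-0.03,0,0,0,1],[-0.03,0,-0.06,0,0,0,1],[-0.04,0,-0.09,0,0,0,1],[-0.04,0,-0.09,0,0,0,1]]]'
python3 - <<'E'
from h import *
st();snap("wrist","w2")
p,im=load("top0")
cv2.imwrite("pics/top0c.png",cv2.resize(im[185:300,170:290],None,fx=5,fy=5,interpolation=cv2.INTER_CUBIC))
E
```

```text
time_s: 1.85
tcp_pos: [0.3861, 0.1882, 0.499]
eef_rot: [-179.8, -0.4, 9.7]
contact_force: [-0.2, -0.1, 0.1]
gripper_width: 0.0876
gripper_force: 0.0
1.85 [0.3861 0.1882 0.499 ] [-179.77   -0.36    9.72] F [-0.2 -0.1  0.1] w 0.0876 0.0Traceback (most recent call last):
  File "<stdin>", line 3, in <module>
  File "h.py", line 17, in load
    def load(f): return np.load(f"pics/{f}.npy",allow_pickle=True).item(),cv2.imread(f"pics/{f}.png")
                        ~~~~~~~^^^^^^^^^^^^^^^^^^^^^^^^^^^^^^^^^^^
    fid = stack.enter_context(open(os.fspath(file), "rb"))
                              ~~~~^^^^^^^^^^^^^^^^^^^^^^^
FileNotFoundError: [Errno 2] No such file or directory: 'pics/top0.npy'
```

View pics/w2.png

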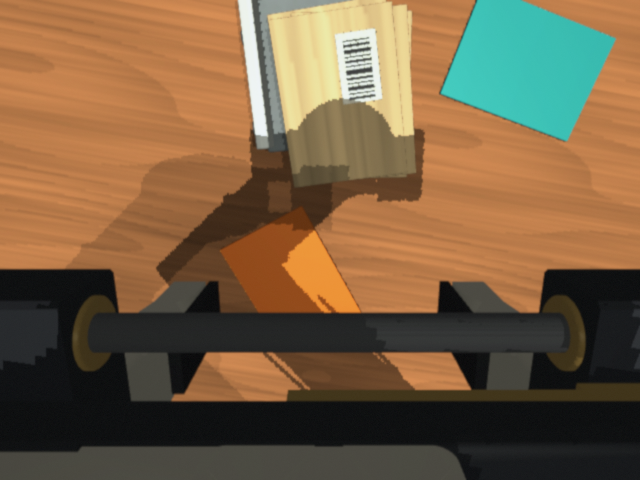

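The fence edge now runs from (245,0) to (262,148), and the stand has moved higher in the image. The camera has to go forward (+x).

```bash

python3 -m pendant '[[[0.04,0.01,0,0,0,0,1],[0.08,0.01,0,0,0,0,1],[0.11,0.01,0,0,0,0,1],[0.11,0.01,0,0,0,0,1],[0.11,0.01,0,0,0,0,1]]]'
python3 - <<'E'
from h import *
st();p,im=snap("wrist","w3")
cv2.imwrite("pics/w3c.png",cv2.resize(im[0:300,180:480],(800,600) if 0 else (600,600),interpolation=cv2.INTER_CUBIC))
p=r.camera_params("top");np.save("pics/top0.npy",p,allow_pickle=True)
np.save("pics/scene0.npy",r.camera_params("scene"),allow_pickle=True)
E
```

```text
time_s: 2.4
tcp_pos: [0.4972, 0.1964, 0.4925]
eef_rot: [179.9, 0.2, 9.6]
contact_force: [0.9, -0.3, 0.3]
gripper_width: 0.0875
gripper_force: 0.0
2.4 [0.4972 0.1964 0.4925] [179.91   0.19   9.56] F [ 0.9 -0.3  0.3] w 0.0875 0.0
```

View pics/w3c.png

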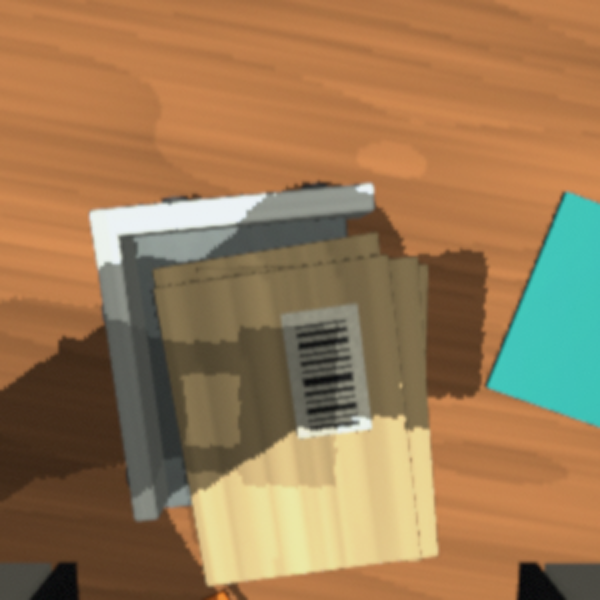

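The crop (2x, offset 180) shows the fence tops well. The outer corner is at (90,212), the inner corner at (122,237), the +x fence end at (374,184)/(374,210) and the +y fence end at (135,521)/(158,518). The boards span (155,285), (427,265), (437,555) and (207,585).

```bash
python3 - <<'E'
from h import *
p,im=load("w3"); f=lambda L:np.array(L)/2+[180,0]
F=cast(p,f([(90,212),(374,184),(374,210),(122,237),(135,521),(158,518)]),.076)[:,:2]
B=cast(p,f([(155,285),(388,257),(427,265),(437,555),(207,585),(326,370)]),.070)[:,:2]
a=lambda v:np.degrees(np.arctan2(v[1],v[0]))
print(F.round(4))
print('x-axis yaw', a(F[0]-F[4]),a(F[3]-F[5]),'from y-axis',a(F[0]-F[1])-90,a(F[3]-F[2])-90)
print('thick',np.linalg.norm(F[1]-F[2]),np.linalg.norm(F[4]-F[5]),'len',np.linalg.norm(F[0]-F[1]),np.linalg.norm(F[0]-F[4]))
pt,it=load("top0");ps,_=load("scene0")
print('proj outer corner/ends in top',proj(pt,np.c_[F,[.076]*6]).round(1))
ex=F[0]-F[4];ey=F[0]-F[1]
y=np.radians((a(ex)+a(ey)-90)/2);R=np.array([[np.cos(y),-np.sin(y)],[np.sin(y),np.cos(y)]])
O=((F[3]-R@[.075,.055])+(F[0]-R@[.087,.067]))/2
print('O',O,'yaw',np.degrees(y)); np.save('stand.npy',[*O,y])
print('fence in stand\n',((F-O)@R).round(4)); print('boards in stand\n',((B-O)@R).round(4))
cv2.imwrite("pics/topc.png",cv2.resize(it[180:300,170:290],(600,600),interpolation=cv2.INTER_CUBIC))
E
```

```text
[[0.5671 0.3017]
 [0.5998 0.1785]
 [0.589  0.1764]
 [0.5587 0.2864]
 [0.426  0.2648]
 [0.4294 0.2539]]
x-axis yaw 14.662715872865563 14.118175471790149 from y-axis 14.90114355366893 15.403149424225987
thick 0.011034641205199787 0.011486766936229215 len 0.1275351314445848 0.14579212594803043
proj outer corner/ends in top [[186.9 213.9]
 [237.6 201.4]
 [238.3 205.8]
 [193.1 217.4]
 [200.3 271.9]
 [204.9 270.6]]
O [0.50012704 0.21441078] yaw 14.781929713267246
fence in stand
 [[ 0.087   0.0674]
 [ 0.0873 -0.0602]
 [ 0.0762 -0.0594]
 [ 0.075   0.0546]
 [-0.0588  0.0677]
 [-0.0583  0.0562]]
boards in stand
 [[ 0.0526  0.0436]
 [ 0.0553 -0.065 ]
 [ 0.05   -0.0827]
 [-0.0925 -0.0804]
 [-0.0979  0.0373]
 [ 0.0059 -0.0322]]
```

View pics/topc.png

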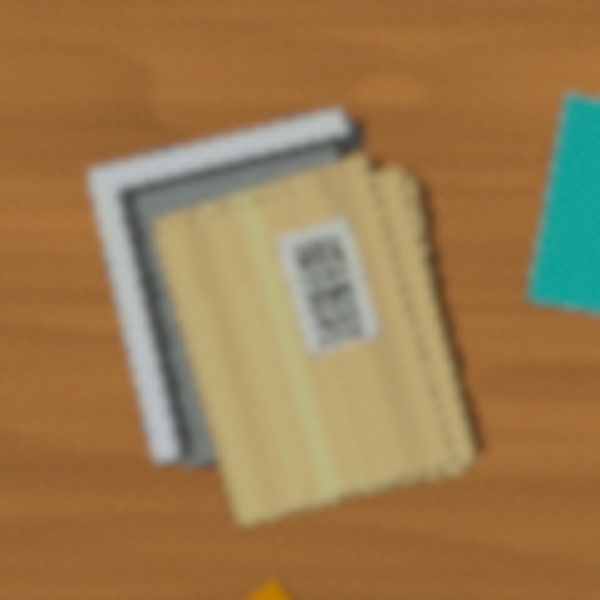

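The stand is at about (0.500, 0.214) with yaw 14.8°, and the fence corner agrees in both views at 76 mm height. The top view crop puts the outer corner at (88,168), as predicted. I'll go to the -x side first.

```bash
cat >> h.py <<'E'
try:
    _o=np.load('stand.npy');O=_o[:2];Y=_o[2];RS=np.array([[np.cos(Y),-np.sin(Y)],[np.sin(Y),np.cos(Y)]])
except Exception: pass
def S(x,y): return O+RS@[x,y]
def ins():
    s=st();q=(s['tcp_pos'][:2]-O)@RS;f=s['contact_force'][:2]@RS;print('stand xy',q.round(4),'tip z',round(s['tcp_pos'][2]-r.tips_ahead,4),'F stand',f.round(1),'j6',s['joints'][5].round(1))
E
python3 - <<'E'
from h import *
ins();shift(S(-.13,-.02),14.8,.12)
E
```

```text
2.45 [0.4966 0.1961 0.4932] [1.7994e+02 1.3000e-01 9.5900e+00] F [-0.7 -0.5 -0.2] w 0.0876 0.0
stand xy [-0.0081 -0.0168] tip z 0.3151 F stand [-0.8 -0.4] j6 57.0
shift [-0.1207  0.014   0.1954] turn_z -5.21
```

```bash

python3 -m pendant '[[[-0.03,0.004,0.04,0,0,-2,0.36],[-0.06,0.008,0.08,0,0,-4,0.36],[-0.09,0.014,0.12,0,0,-5.2,0.36],[-0.115,0.014,0.16,0,0,-5.2,0.36],[-0.121,0.014,0.195,0,0,-5.2,0.36]]]' >/dev/null
python3 -m pendant '[[[0,0,0,0,0,0,0.36],[0,0,0,0,0,0,0.36]]]'
python3 - <<'E'
from h import *
ins();print(r.get_state()['joints'].round(1));shift(S(-.13,-.02),14.8,.036)
snap("wrist","w4")
E
```

```text
time_s: 3.15
tcp_pos: [0.3799, 0.1622, 0.3008]
eef_rot: [180.0, -0.0, 14.9]
contact_force: [1.1, 0.1, 1.3]
gripper_width: 0.0597
gripper_force: 0.0
3.15 [0.3799 0.1622 0.3008] [ 1.7998e+02 -5.0000e-02  1.4880e+01] F [1.1 0.1 1.3] w 0.0597 0.0
stand xy [-0.1296 -0.0198] tip z 0.1227 F stand [ 1.  -0.2] j6 54.0
[ 50.8   1.1 -39.1   0.1 -49.7  54. ]
shift [-0.0005  0.0002  0.0867] turn_z 0.08
```

```bash

python3 -m pendant '[[[0,0,0.04,0,0,0,0.36],[0,0,0.075,0,0,0,0.36],[0,0,0.086,0,0,0,0.36],[0,0,0.086,0,0,0,0.36]]]' >/dev/null
python3 -m pendant '[[[0.005,0,0,0,0,0,0.36],[0.01,0,0,0,0,0,0.36],[0.015,0,0,0,0,0,0.36],[0.02,0,0,0,0,0,0.36],[0.025,0,0,0,0,0,0.36]]]' 
python3 - <<'E'
from h import *
ins()
E
python3 -m pendant '[[[0.004,0,0,0,0,0,0.36],[0.008,0,0,0,0,0,0.36],[0.012,0,0,0,0,0,0.36],[0.012,0,0,0,0,0,0.36]]]' 
python3 - <<'E'
from h import *
ins(); snap("wrist","w5")
E
```

```text
time_s: 4.1
tcp_pos: [0.4039, 0.1677, 0.2139]
eef_rot: [180.0, 0.1, 14.7]
contact_force: [-5.0, -0.3, 3.3]
gripper_width: 0.0598
gripper_force: 2.3
4.1 [0.4039 0.1677 0.2139] [1.7999e+02 6.0000e-02 1.4740e+01] F [-5.  -0.3  3.3] w 0.0598 2.3
stand xy [-0.1049 -0.0206] tip z 0.0358 F stand [-4.9  1. ] j6 56.2
time_s: 4.5
tcp_pos: [0.4138, 0.1697, 0.2129]
eef_rot: [179.9, 0.3, 14.7]
contact_force: [-9.5, -1.6, 5.9]
gripper_width: 0.0595
gripper_force: 4.9
4.5 [0.4138 0.1697 0.2129] [179.87   0.33  14.72] F [-9.5 -1.6  5.9] w 0.0595 4.9
stand xy [-0.0948 -0.0212] tip z 0.0348 F stand [-9.6  0.9] j6 57.2
```

View pics/w5.png

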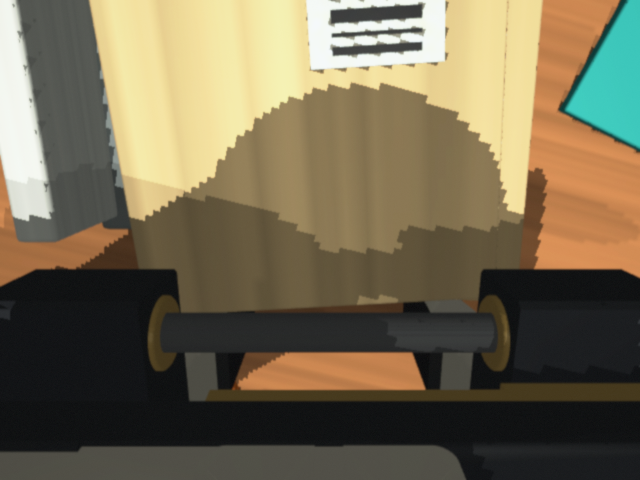

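The view shows the stack's near edge at about row 305 against both fingertips, with the +y fence at the left and about 30 mm of bed gap. The push works as intended, so I'll go on a little, then push y.

```bash

python3 -m pendant '[[[0.002,0,0,0,0,0,0.36],[0.004,0,0,0,0,0,0.36],[0.006,0,0,0,0,0,0.36],[0.006,0,0,0,0,0,0.36]]]' |grep -E "force|pos"
python3 - <<'E'
from h import *
ins()
E
python3 -m pendant '[[[-0.02,0,0,0,0,0,0.36],[-0.045,0,0,0,0,0,0.36],[-0.045,0,-0.04,0,0,0,1],[-0.045,0,-0.085,0,0,0,1],[-0.045,0,-0.085,0,0,0,1]]]' |grep -E "force|pos"
python3 - <<'E'
from h import *
ins(); shift(S(-.01,-.125),-75.2,.12)
E
```

```text
tcp_pos: [0.4195, 0.1717, 0.2129]
contact_force: [-18.3, 2.7, 7.9]
gripper_force: 8.3
4.95 [0.4195 0.1717 0.2129] [179.92   0.32  14.75] F [-18.3   2.7   7.9] w 0.0595 8.3
stand xy [-0.0889 -0.0207] tip z 0.0348 F stand [-17.    7.3] j6 57.6
tcp_pos: [0.3799, 0.1631, 0.3044]
contact_force: [-0.1, 1.3, -1.0]
gripper_force: 0.0
5.45 [0.3799 0.1631 0.3044] [-179.7    -0.62   14.88] F [-0.1  1.3 -1. ] w 0.0783 0.0
stand xy [-0.1293 -0.0189] tip z 0.1263 F stand [0.2 1.3] j6 53.8
shift [0.1191 0.1063 0.0071] turn_z 90.08
```

```bash

python3 -m pendant '[[[0,0.03,0,0,0,8.5,1],[0.02,0.06,0,0,0,17,1],[0.05,0.09,0,0,0,25.5,1],[0.08,0.106,0,0,0,34,1],[0.119,0.106,0,0,0,42.5,1]]]' >/dev/null
python3 -m pendant '[[[0,0,0,0,0,8.5,1],[0,0,0,0,0,17,1],[0,0,0,0,0,25.5,1],[0,0,0,0,0,34,1],[0,0,0,0,0,42.5,1]]]' >/dev/null
python3 -m pendant '[[[0,0,0,0,0,5,1],[0,0,0,0,0,5,1]]]' |grep -E "force|pos"
python3 - <<'E'
from h import *
ins(); shift(S(-.01,-.125),-75.2,.036)
E
```

```text
tcp_pos: [0.5207, 0.0891, 0.299]
contact_force: [-0.5, -1.0, -0.1]
gripper_force: 0.0
6.65 [0.5207 0.0891 0.299 ] [-179.9     0.    -75.29] F [-0.5 -1.  -0.1] w 0.0875 0.0
stand xy [-0.012  -0.1264] tip z 0.1209 F stand [-0.8 -0.9] j6 -16.3
shift [-0.0014 -0.0019  0.0849] turn_z -0.09
```

```bash

python3 -m pendant '[[[0,0,0.04,0,0,0,1],[0,0,0.075,0,0,0,1],[0,0,0.085,0,0,0,1],[0,0,0.085,0,0,0,1]]]' >/dev/null
python3 -m pendant '[[[-0.008,0,0,0,0,0,1],[-0.016,0,0,0,0,0,1],[-0.024,0,0,0,0,0,1],[-0.032,0,0,0,0,0,1],[-0.036,0,0,0,0,0,1]]]' |grep -E "force|pos"
python3 -m pendant '[[[-0.004,0,0,0,0,0,1],[-0.007,0,0,0,0,0,1],[-0.01,0,0,0,0,0,1],[-0.01,0,0,0,0,0,1]]]' |grep -E "force|pos"
python3 - <<'E'
from h import *
ins()
E
python3 -m pendant '[[[-0.002,0,0,0,0,0,1],[-0.004,0,0,0,0,0,1],[-0.005,0,0,0,0,0,1],[-0.005,0,0,0,0,0,1]]]' |grep -E "force|pos"
python3 - <<'E'
from h import *
ins()
E
```

```text
tcp_pos: [0.5107, 0.1247, 0.2144]
contact_force: [0.9, -2.0, 1.8]
gripper_force: 1.3
tcp_pos: [0.5082, 0.1335, 0.2138]
contact_force: [0.1, -2.2, 1.3]
gripper_force: 1.1
7.95 [0.5082 0.1335 0.2138] [-1.800e+02 -1.000e-02 -7.522e+01] F [ 0.1 -2.2  1.3] w 0.0881 1.1
stand xy [-0.0129 -0.0803] tip z 0.0357 F stand [-0.4 -2.1] j6 -21.4
tcp_pos: [0.5069, 0.138, 0.2137]
contact_force: [0.6, -4.6, 3.9]
gripper_force: 2.4
8.35 [0.5069 0.138  0.2137] [ 1.7998e+02 -2.0000e-02 -7.5240e+01] F [ 0.6 -4.6  3.9] w 0.0874 2.4
stand xy [-0.013  -0.0756] tip z 0.0356 F stand [-0.6 -4.6] j6 -21.9
```

```bash

python3 -m pendant '[[[-0.001,0,0,0,0,0,1],[-0.002,0,0,0,0,0,1],[-0.003,0,0,0,0,0,1],[-0.003,0,0,0,0,0,1]]]' |grep -E "force|pos"
python3 -m pendant '[[[-0.001,0,0,0,0,0,1],[-0.002,0,0,0,0,0,1],[-0.003,0,0,0,0,0,1],[-0.003,0,0,0,0,0,1]]]' |grep -E "force|pos"
python3 - <<'E'
from h import *
ins(); p,im=snap("wrist","w6")
E
```

```text
tcp_pos: [0.506, 0.1402, 0.2137]
contact_force: [2.4, -8.9, 5.6]
gripper_force: 4.7
tcp_pos: [0.5053, 0.1432, 0.2137]
contact_force: [1.8, -9.3, 5.3]
gripper_force: 4.5
9.15 [0.5053 0.1432 0.2137] [ 1.7994e+02 -7.0000e-02 -7.5260e+01] F [ 1.8 -9.3  5.3] w 0.088 4.5
stand xy [-0.0132 -0.0702] tip z 0.0356 F stand [-0.7 -9.5] j6 -22.6
```

View pics/w6.png

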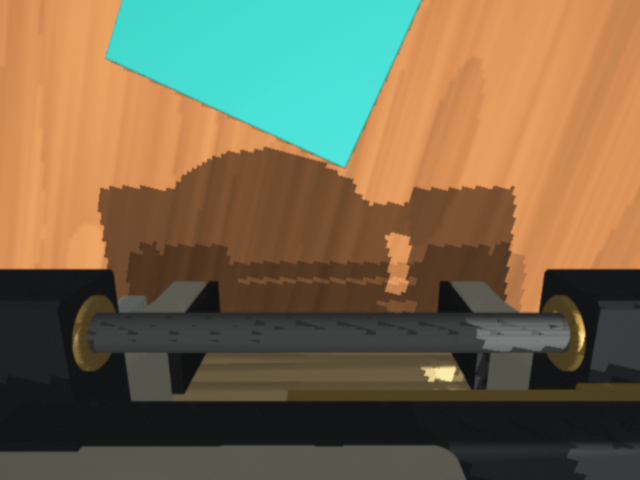

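The wrist view shows only the teal board (top) and the fingers at the board edge, about row 360. It says nothing about the gap, so I'll continue by force.

```bash

python3 -m pendant '[[[-0.001,0,0,0,0,0,1],[-0.002,0,0,0,0,0,1],[-0.002,0,0,0,0,0,1]]]' |grep -E "force|pos"
python3 -m pendant '[[[-0.001,0,0,0,0,0,1],[-0.002,0,0,0,0,0,1],[-0.002,0,0,0,0,0,1]]]' |grep -E "force|pos"
python3 - <<'E'
from h import *
ins()
E
python3 -m pendant '[[[-0.001,0,0,0,0,0,1],[-0.002,0,0,0,0,0,1],[-0.002,0,0,0,0,0,1]]]' |grep -E "force|pos"
python3 - <<'E'
from h import *
ins()
E
```

```text
tcp_pos: [0.5048, 0.1451, 0.2137]
contact_force: [2.6, -8.8, 4.0]
gripper_force: 4.6
tcp_pos: [0.5044, 0.1469, 0.2137]
contact_force: [3.6, -10.2, 3.7]
gripper_force: 5.3
9.8 [0.5044 0.1469 0.2137] [ 1.7996e+02 -8.0000e-02 -7.5270e+01] F [  3.6 -10.2   3.7] w 0.0873 5.3
stand xy [-0.013  -0.0663] tip z 0.0356 F stand [  0.9 -10.7] j6 -23.0
tcp_pos: [0.5041, 0.1486, 0.2137]
contact_force: [5.2, -12.3, 3.4]
gripper_force: 6.9
10.1 [0.5041 0.1486 0.2137] [ 1.7996e+02 -1.1000e-01 -7.5250e+01] F [  5.2 -12.3   3.4] w 0.0873 6.9
stand xy [-0.013  -0.0646] tip z 0.0356 F stand [  1.9 -13.3] j6 -23.2
```

```bash

for i in 1 2; do :; done
python3 -m pendant '[[[-0.001,0,0,0,0,0,1],[-0.001,0,0,0,0,0,1]]]' |grep -E "force|pos"
python3 -m pendant '[[[-0.001,0,0,0,0,0,1],[-0.001,0,0,0,0,0,1]]]' |grep -E "force|pos"
python3 -m pendant '[[[-0.001,0,0,0,0,0,1],[-0.001,0,0,0,0,0,1]]]' |grep -E "force|pos"
python3 - <<'E'
from h import *
ins(); snap("top","t1")
E
```

```text
tcp_pos: [0.5041, 0.1489, 0.2137]
contact_force: [10.1, -18.2, 3.0]
gripper_force: 10.0
tcp_pos: [0.504, 0.1491, 0.2138]
contact_force: [12.0, -24.1, 2.5]
gripper_force: 13.1
tcp_pos: [0.504, 0.1493, 0.2138]
contact_force: [15.2, -29.5, 2.7]
gripper_force: 16.3
10.7 [0.504  0.1493 0.2138] [179.9   -0.29 -75.25] F [ 15.2 -29.5   2.7] w 0.0874 16.3
stand xy [-0.0129 -0.0639] tip z 0.0357 F stand [  7.2 -32.4] j6 -23.5
```

y is home, with the force rising steeply at −0.064. Back to the x side for the final squaring.

```bash

python3 -m pendant '[[[0.015,0,0,0,0,0,1],[0.045,0,-0.02,0,0,0,1],[0.05,0,-0.06,0,0,-8,0.6],[0.05,0.04,-0.085,0,0,-16.5,0.6],[0.03,0.08,-0.085,0,0,-25,0.6]]]' >/dev/null
python3 - <<'E'
from h import *
ins(); shift(S(-.125,0),14.8,.12)
E
```

```text
11.25 [0.4341 0.1031 0.301 ] [-1.797e+02 -1.000e-02 -5.003e+01] F [-0.6  2.5  0.7] w 0.0719 0.0
stand xy [-0.0923 -0.0908] tip z 0.1229 F stand [0.1 2.6] j6 1.1
shift [-0.0961 -0.009   0.003 ] turn_z -64.83
```

```bash

python3 -m pendant '[[[-0.03,0,0,0,0,-8.5,0.6],[-0.06,-0.005,0,0,0,-17,0.6],[-0.096,-0.009,0,0,0,-25.5,0.6],[-0.096,-0.009,0,0,0,-34,0.6],[-0.096,-0.009,0,0,0,-42.5,0.6]]]' >/dev/null
python3 -m pendant '[[[0,0,0,0,0,-8,0.6],[0,0,0,0,0,-16,0.6],[0,0,0,0,0,-22.2,0.6],[0,0,0,0,0,-22.2,0.6]]]' >/dev/null
python3 - <<'E'
from h import *
ins(); shift(S(-.125,0),14.8,.036);snap("wrist","w7")
E
```

```text
12.15 [0.3787 0.1831 0.2985] [-1.7995e+02  1.0000e-02  1.4560e+01] F [-0.2  0.   0.1] w 0.0701 0.0
stand xy [-0.1254  0.0008] tip z 0.1204 F stand [-0.2  0.1] j6 51.7
shift [0.0004 0.0008 0.0844] turn_z -0.24
```

```bash

python3 -m pendant '[[[0,0,0.04,0,0,-0.2,0.6],[0,0,0.075,0,0,-0.2,0.6],[0,0,0.084,0,0,-0.2,0.6],[0,0,0.084,0,0,-0.2,0.6]]]' >/dev/null
python3 -m pendant '[[[0.006,0,0,0,0,0,0.6],[0.012,0,0,0,0,0,0.6],[0.018,0,0,0,0,0,0.6],[0.024,0,0,0,0,0,0.6],[0.03,0,0,0,0,0,0.6]]]' |grep -E "force|pos"
python3 -m pendant '[[[0.002,0,0,0,0,0,0.6],[0.004,0,0,0,0,0,0.6],[0.006,0,0,0,0,0,0.6],[0.006,0,0,0,0,0,0.6]]]' |grep -E "force|pos"
python3 - <<'E'
from h import *
ins()
E
```

```text
tcp_pos: [0.4086, 0.1907, 0.2151]
contact_force: [-1.5, 0.2, -0.8]
gripper_force: 0.0
tcp_pos: [0.4135, 0.1917, 0.2145]
contact_force: [-1.3, -0.7, 0.1]
gripper_force: 0.6
13.5 [0.4135 0.1917 0.2145] [1.7997e+02 6.0000e-02 1.4660e+01] F [-1.3 -0.7  0.1] w 0.0698 0.6
stand xy [-0.0896  0.0002] tip z 0.0364 F stand [-1.4 -0.4] j6 54.9
```

```bash

python3 -m pendant '[[[0.002,0,0,0,0,0,0.6],[0.003,0,0,0,0,0,0.6],[0.003,0,0,0,0,0,0.6]]]' |grep -E "force|pos"
python3 -m pendant '[[[0.001,0,0,0,0,0,0.6],[0.002,0,0,0,0,0,0.6],[0.002,0,0,0,0,0,0.6]]]' |grep -E "force|pos"
python3 -m pendant '[[[0.001,0,0,0,0,0,0.6],[0.001,0,0,0,0,0,0.6]]]' |grep -E "force|pos"
python3 - <<'E'
from h import *
ins()
E
```

```text
tcp_pos: [0.4153, 0.192, 0.2143]
contact_force: [-10.9, 0.9, 8.3]
gripper_force: 5.3
tcp_pos: [0.4162, 0.1921, 0.2141]
contact_force: [-14.9, -0.4, 10.1]
gripper_force: 7.4
tcp_pos: [0.4167, 0.1921, 0.214]
contact_force: [-21.0, 0.2, 14.1]
gripper_force: 10.1
14.3 [0.4167 0.1921 0.214 ] [179.88   0.39  14.63] F [-21.    0.2  14.1] w 0.07 10.1
stand xy [-0.0863 -0.0003] tip z 0.0359 F stand [-20.2   5.6] j6 55.4
```

```bash

python3 -m pendant '[[[0.001,0,-0.001,0,0,0,0.6],[0.001,0,-0.001,0,0,0,0.6]]]' |grep -E "force|pos"
python3 -m pendant '[[[0.001,0,0,0,0,0,0.6],[0.002,0,0,0,0,0,0.6],[0.002,0,0,0,0,0,0.6]]]' |grep -E "force|pos"
python3 -m pendant '[[[0.001,0,0,0,0,0,0.6],[0.002,0,0,0,0,0,0.6],[0.002,0,0,0,0,0,0.6]]]' |grep -E "force|pos"
python3 - <<'E'
from h import *
ins()
E
```

```text
tcp_pos: [0.4186, 0.1926, 0.2147]
contact_force: [-10.8, 0.1, -0.3]
gripper_force: 5.0
tcp_pos: [0.4192, 0.1926, 0.2144]
contact_force: [-22.4, 1.7, 7.9]
gripper_force: 10.4
tcp_pos: [0.4197, 0.1927, 0.2143]
contact_force: [-33.8, 4.1, 18.0]
gripper_force: 16.1
15.1 [0.4197 0.1927 0.2143] [179.84   0.64  14.64] F [-33.8   4.1  18. ] w 0.07 16.1
stand xy [-0.0833 -0.0004] tip z 0.0362 F stand [-31.6  12.5] j6 55.8
```

Both sides now stop hard at consistent positions. I'll back off and check from above.

```bash

python3 -m pendant '[[[-0.015,0,0,0,0,0,0.6],[-0.04,0,-0.02,0,0,0,1],[-0.04,0,-0.065,0,0,0,1],[-0.02,0,-0.11,0,0,0,1],[0.02,0,-0.14,0,0,0,1]]]' >/dev/null
python3 -m pendant '[[[0.05,0,-0.02,0,0,0,1],[0.08,0,-0.04,0,0,0,1],[0.08,0,-0.04,0,0,0,1],[0.08,0,-0.04,0,0,0,1]]]' >/dev/null
python3 - <<'E'
from h import *
ins(); p,im=snap("wrist","w8")
uv=proj(p,np.c_[[S(.075,.055),S(-.075,-.055),S(.075,-.055),S(-.075,.055)],[.07]*4]).round(0);print(uv)
lo=np.maximum(uv.min(0)-15,0).astype(int);hi=(uv.max(0)+15).astype(int);c=im[lo[1]:hi[1],lo[0]:hi[0]];k=min(800/c.shape[1],600/c.shape[0]);print(lo,k)
cv2.imwrite("pics/w8c.png",cv2.resize(c,None,fx=k,fy=k,interpolation=cv2.INTER_CUBIC))
E
```

```text
16.0 [0.5215 0.2202 0.3952] [-1.7999e+02  1.0000e-02  1.4610e+01] F [-1.  -0.2 -0.7] w 0.0876 0.0
stand xy [0.0222 0.0001] tip z 0.2171 F stand [-1.  0.] j6 61.9
[[251. 151.]
 [398. 342.]
 [407. 151.]
 [261. 343.]]
[236 136] 2.7027027027027026
```

View pics/w8c.png

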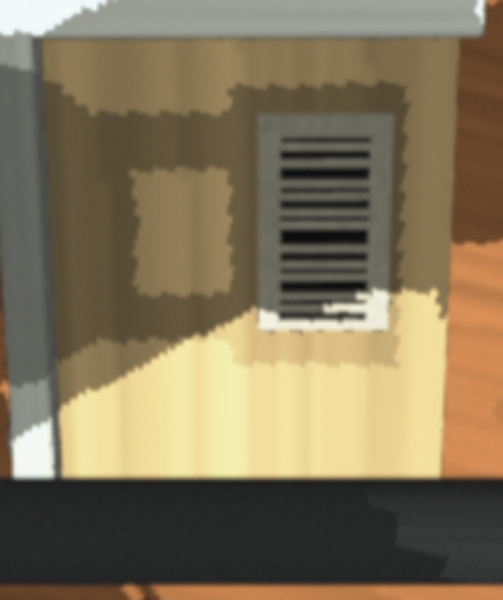

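The crop shows the top board tight against both fences with a clean single right edge, so no lower board sticks out. The label is centred at crop (326,222). Next is the reader.

```bash
python3 - <<'E'
from h import *
p,_=load("w8");L=cast(p,[(236+326/2.7027,136+222/2.7027)],.07)[0];print('label',L,'exp',S(.025,-.02))
pt,im=load("top0")
g=im.max(2);m=((g<75)).astype(np.uint8);x0,y0=355,195
c,_=cv2.findContours(m[y0:260,x0:425],0,2);c=max(c,key=cv2.contourArea)+[x0,y0];rc=cv2.minAreaRect(c);b=cv2.boxPoints(rc);print(rc)
W=cast(pt,b,.01);print(W.round(4));e=[W[i+1]-W[i] for i in range(3)];print([ (round(np.linalg.norm(v),4),round(np.degrees(np.arctan2(v[1],v[0])),1)) for v in e],W.mean(0))
shift(W.mean(0)[:2]-[.04,0],0)
E
```

```text
label [0.53078156 0.20149935 0.07      ] exp [0.52940245 0.20145122]
((387.1106872558594, 228.2172393798828), (41.012691497802734, 37.4818000793457), 84.80557250976562)
[[ 0.5927 -0.1453  0.01  ]
 [ 0.603  -0.2418  0.01  ]
 [ 0.4974 -0.2518  0.01  ]
 [ 0.4872 -0.1558  0.01  ]]
[(np.float64(0.097), np.float64(-83.9)), (np.float64(0.1061), np.float64(-174.6)), (np.float64(0.0966), np.float64(96.1))] [ 0.54505424 -0.19866194  0.01      ]
shift [-1.209e-01  4.010e-01  2.000e-04] turn_z 14.64
```

```bash

python3 -m pendant '[[[-0.015,0.047,0,0,0,3,1],[-0.03,0.094,0,0,0,6,1],[-0.045,0.14,0,0,0,9,1],[-0.06,0.188,0,0,0,9,1],[-0.075,0.235,0,0,0,9,1]]]' >/dev/null
python3 -m pendant '[[[-0.01,0.047,0,0,0,0,1],[-0.01,0.094,0,0,0,0,1],[-0.01,0.14,0,0,0,0,1],[-0.01,0.172,0,0,0,0,1],[-0.01,0.172,0,0,0,0,1]]]' >/dev/null
python3 -m pendant '[[[0,0,0,0,0,0,1],[0,0,0,0,0,0,1]]]' |grep -E "force|pos"
python3 - <<'E'
from h import *
st(); p,im=snap("wrist","w9")
print(r.get_state()['joints'].round(1));
print(proj(p,[[.545,-.1987,.01],[.545,-.1987,.13]]))
cv2.imwrite("pics/w9c.png",cv2.resize(im[:320,120:520],(750,600),interpolation=cv2.INTER_CUBIC))
E
```

```text
tcp_pos: [0.5145, -0.1975, 0.3955]
contact_force: [-0.3, -0.5, 0.2]
gripper_force: 0.0
17.25 [ 0.5145 -0.1975  0.3955] [-1.7999e+02  2.0000e-02  5.7100e+00] F [-0.3 -0.5  0.2] w 0.0878 0.0
[ -0.6   9.3 -15.9  -0.  -64.9  96.4]
[[333.92893081 173.93470893]
 [336.5250359  195.43477861]]
```

View pics/w9c.png

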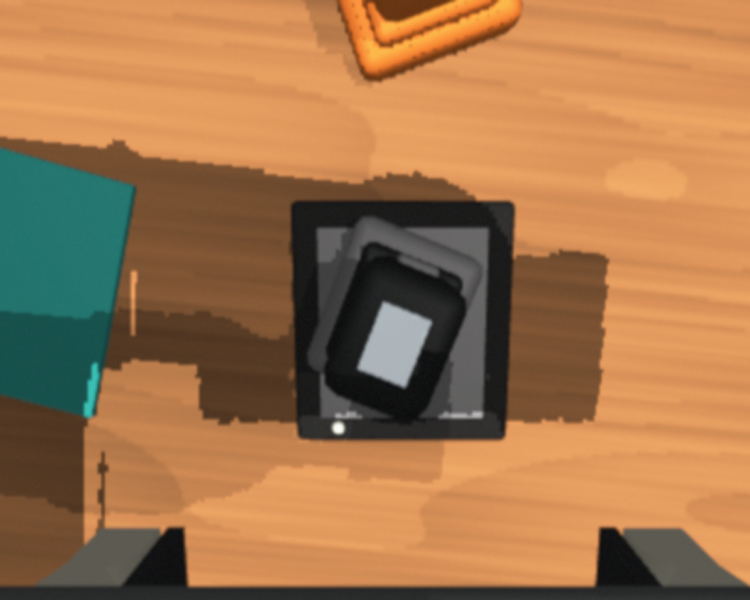

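Pad corners are at crop (292,203), (514,203), (505,438) and (299,440). The handle's white top patch is centred at about (395,345), with its long axis tilted about 24° clockwise. Next come the patch's position and height from two views.

```bash
python3 - <<'E'
from h import *
p,im=load("w9");tool=5.71
PC=cast(p,np.array([(292,203),(514,203),(505,438),(299,440)])/1.875+[120,0],.01);print('pad',PC.mean(0),[np.linalg.norm(PC[i]-PC[i-1]).round(4) for i in range(4)])
def patch(im,box,hi):
    x0,y0,x1,y1=box;g=im.min(2)[y0:y1,x0:x1];m=(g>hi).astype(np.uint8)
    c,_=cv2.findContours(m,0,2);c=max(c,key=cv2.contourArea);M=cv2.minAreaRect(c);return np.array(M[0])+[x0,y0],M[1],M[2],cv2.boxPoints(M)+[x0,y0]
u=patch(im,(300,150,360,215),120);print(u)
b=cast(p,u[3],.13)[:,:2];e=[b[i+1]-b[i] for i in range(3)];print([(np.linalg.norm(v).round(4),np.degrees(np.arctan2(v[1],v[0])).round(1)) for v in e])
ps,is_=load("scene0");v=patch(is_,(245,168,280,195),80);print(v[:3])
pt,it=load("top0");w=patch(it,(375,205,405,240),60);print(w[:3])
print('w+scene',tri([(p,u[0]),(ps,v[0])]),'w+top',tri([(p,u[0]),(pt,w[0])]),'plane',cast(p,u[0],.13), proj(ps,cast(p,u[0],.13)))
E
```

```text
pad [ 0.54537559 -0.1992834   0.01      ] [np.float64(0.1079), np.float64(0.098), np.float64(0.1069), np.float64(0.0981)]
(array([329.94827652, 183.37931061]), (27.668603897094727, 38.25324249267578), 21.801410675048828, array([[310.00000095, 196.        ],
       [324.20690155, 160.48275852],
       [349.89655304, 170.75862122],
       [335.68965149, 206.27586365]]))
[(np.float64(0.0222), np.float64(-16.5)), (np.float64(0.0159), np.float64(-105.8)), (np.float64(0.0223), np.float64(164.4))]
(array([258.67647171, 178.70588398]), (4.123105525970459, 8.731282234191895), 75.96376037597656)
(array([389.5, 224. ]), (30.0, 29.0), 90.0)
w+scene [ 0.55176713 -0.19414653  0.13096872] w+top [ 0.5477267  -0.19331712  0.09079816] plane [[ 0.55163873 -0.19415967  0.13      ]] [[258.76277502 178.97732987]]
```

```bash
python3 - <<'E'
from h import *
shift((.5515,-.1942),-16.3,.076)
E
python3 -m pendant '[[[0.012,-0.002,0.02,0,0,8,1],[0.024,-0.004,0.04,0,0,16,1],[0.037,-0.007,0.06,0,0,22,1],[0.037,-0.007,0.06,0,0,22,1],[0.037,-0.007,0.06,0,0,22,1]]]' | grep -E "pos|rot"
python3 - <<'E'
from h import *
st();shift((.5515,-.1942),-16.3,.076)
E
```

```text
shift [0.037  0.0007 0.1415] turn_z 22.04
tcp_pos: [0.5512, -0.1867, 0.3357]
eef_rot: [180.0, 0.0, -16.1]
17.8 [ 0.5512 -0.1867  0.3357] [ 1.7997e+02  5.0000e-02 -1.6080e+01] F [ 0.3 -0.6 -0.3] w 0.0877 0.0
shift [0.0025 0.007  0.0816] turn_z 0.22
```

```bash

python3 -m pendant '[[[0.0025,0.007,0,0,0,0,1],[0.0025,0.007,0.03,0,0,0,1],[0.0025,0.007,0.06,0,0,0,1],[0.0025,0.007,0.0815,0,0,0,1],[0.0025,0.007,0.0815,0,0,0,1]]]' 20| grep -E "pos|rot|force"
python3 -m pendant '[[[0,0,0,0,0,0,-0.5],[0,0,0,0,0,0,-0.5],[0,0,0,0,0,0,-0.5],[0,0,0,0,0,0,-0.5],[0,0,0,0,0,0,-0.5]]]' 20| grep -E "pos|rot|force|width"
python3 - <<'E'
from h import *
st()
E
```

```text
tcp_pos: [0.5504, -0.1955, 0.2525]
eef_rot: [180.0, 0.2, -16.3]
contact_force: [-0.9, -0.8, -0.3]
gripper_force: 0.0
tcp_pos: [0.5517, -0.1951, 0.2548]
eef_rot: [-180.0, -0.1, -16.3]
contact_force: [0.4, -1.0, 1.1]
gripper_width: 0.0536
gripper_force: 0.0
18.8 [ 0.5517 -0.1951  0.2548] [-1.7998e+02 -6.0000e-02 -1.6320e+01] F [ 0.4 -1.   1.1] w 0.0536 0.0
```

```bash

python3 -m pendant '[[[0,0,0,0,0,0,-1],[0,0,0,0,0,0,-1],[0,0,0,0,0,0,-1],[0,0,0,0,0,0,-1],[0,0,0,0,0,0,-1]]]' 25| grep -E "pos|rot|force|width"
python3 - <<'E'
from h import *
st()
E
```

```text
tcp_pos: [0.5516, -0.1951, 0.2542]
eef_rot: [-180.0, 0.0, -16.3]
contact_force: [0.5, 0.4, 2.0]
gripper_width: 0.0361
gripper_force: 25.0
19.3 [ 0.5516 -0.1951  0.2542] [-180.      0.    -16.33] F [0.5 0.4 2. ] w 0.0361 25.0
```

```bash

python3 -m pendant '[[[0,0,-0.01,0,0,0,-1],[0,0,-0.035,0,0,0,-1],[0,0,-0.07,0,0,0,-1],[0,0,-0.1,0,0,0,-1],[0,0,-0.12,0,0,0,-1]]]' | grep -E "pos|rot|force|width"
python3 -m pendant '[[[-0.005,-0.015,0,0,0,0,-1],[-0.015,-0.043,0,0,0,0,-1],[-0.027,-0.077,0,0,0,0,-1],[-0.04,-0.113,0,0,0,0,-1],[-0.053,-0.15,0,0,0,0,-1]]]' >/dev/null
python3 -m pendant '[[[-0.013,-0.037,0,0,0,0,-1],[-0.026,-0.074,0,0,0,0,-1],[-0.039,-0.11,0,0,0,0,-1],[-0.052,-0.148,0,0,0,0,-1],[-0.064,-0.18,0,0,0,0,-1]]]' >/dev/null
python3 -m pendant '[[[-0.008,-0.023,0,0,0,0,-1],[-0.012,-0.036,0,0,0,0,-1],[-0.014,-0.043,0,0,0,0,-1],[-0.015,-0.045,0,0,0,0,-1]]]' | grep -E "pos|rot|force|width"
python3 - <<'E'
from h import *
st();shift((.53,.2015),None,.374-r.tips_ahead)
E
```

```text
tcp_pos: [0.5517, -0.1953, 0.3772]
eef_rot: [-180.0, -0.2, -16.3]
contact_force: [1.1, 0.3, -2.9]
gripper_width: 0.0358
gripper_force: 25.0
tcp_pos: [0.5302, 0.2022, 0.3737]
eef_rot: [180.0, 0.0, -16.3]
contact_force: [0.0, 0.8, -1.1]
gripper_width: 0.0357
gripper_force: 25.0
21.2 [0.5302 0.2022 0.3737] [ 1.7996e+02  3.0000e-02 -1.6310e+01] F [ 0.   0.8 -1.1] w 0.0357 25.0
shift [ 0.      0.0007 -0.0003] turn_z None
```

```bash

for i in 1; do python3 -m pendant '[[[0,0,0,0,0,0,-1],[0,0,0,0,0,0,-1],[0,0,0,0,0,0,-1],[0,0,0,0,0,0,-1],[0,0,0,0,0,0,-1]]]' >/dev/null; done
python3 -m pendant '[[[0,0,0,0,0,0,-1],[0,0,0,0,0,0,-1],[0,0,0,0,0,0,-1],[0,0,0,0,0,0,-1],[0,0,0,0,0,0,-1]]]' >/dev/null
python3 -m pendant '[[[0,0,0,0,0,0,-1],[0,0,0,0,0,0,-1],[0,0,0,0,0,0,-1],[0,0,0,0,0,0,-1],[0,0,0,0,0,0,-1]]]' |grep -E "pos|rot|width"
python3 -m pendant '[[[0.005,0.015,0,0,0,0,-1],[0.015,0.043,0,0,0,0,-1],[0.027,0.077,0,0,0,0,-1],[0.04,0.113,0,0,0,0,-1],[0.053,0.15,0,0,0,0,-1]]]' >/dev/null
python3 -m pendant '[[[0.013,0.037,0,0,0,0,-1],[0.026,0.074,0,0,0,0,-1],[0.039,0.11,0,0,0,0,-1],[0.052,0.148,0,0,0,0,-1],[0.06,0.18,0,0,0,0,-1]]]' >/dev/null
python3 - <<'E'
from h import *
st();shift((.5457,-.199),None,.2542-r.tips_ahead)
p,im=snap("top","t2")
Q=proj(p,np.c_[[S(*q) for q in((.075,.055),(.075,-.055),(-.075,-.055),(-.075,.055))],[.07]*4]);print('home quad',Q.round(1))
x0,y0=175,190
h=cv2.cvtColor(im,cv2.COLOR_BGR2HSV)[y0:295,x0:285]
s=cv2.cvtColor(im,cv2.COLOR_BGR2HSV)
for n,q in (('board',(225,245)),('table',(270,280)),('bed?',(205,240))): print(n,s[q[1],q[0]])
for row in (225,240,255): print(row,[tuple(int(k) for k in s[row,c]) for c in range(240,262,2)])
for col in (215,230): print(col,[tuple(int(k) for k in s[rr,col]) for rr in range(264,288,2)])
E
```

```text
tcp_pos: [0.5304, 0.2018, 0.3742]
eef_rot: [180.0, -0.0, -16.3]
gripper_width: 0.0359
23.7 [ 0.5455 -0.1492  0.3742] [ 1.7999e+02 -1.0000e-02 -1.6370e+01] F [ 0.4  1.  -1.1] w 0.0359 25.0
shift [0.0142 0.0477 0.12  ] turn_z None
home quad [[193.5 217.7]
 [237.1 207. ]
 [251.3 266.3]
 [207.4 277.1]]
board [ 21  99 183]
table [15 84 91]
bed? [ 22  93 204]
225 [(17, 82, 90), (15, 84, 91), (16, 84, 79), (14, 78, 69), (17, 87, 73), (15, 84, 79), (16, 77, 83), (14, 81, 85), (12, 82, 87), (17, 85, 87), (15, 84, 91)]
240 [(18, 107, 74), (17, 99, 85), (18, 108, 87), (17, 99, 67), (14, 95, 59), (15, 86, 71), (15, 78, 78), (14, 80, 83), (13, 79, 84), (14, 77, 86), (15, 81, 88)]
255 [(20, 102, 175), (21, 102, 173), (20, 103, 178), (20, 102, 182), (19, 111, 138), (19, 86, 62), (16, 81, 72), (15, 85, 78), (13, 77, 83), (17, 83, 83), (15, 82, 87)]
215 [(21, 95, 204), (21, 95, 203), (21, 96, 202), (21, 95, 203), (21, 98, 201), (21, 97, 195), (17, 134, 167), (15, 165, 167), (15, 165, 170), (15, 164, 170), (15, 165, 168), (15, 166, 169)]
230 [(21, 100, 187), (21, 100, 186), (21, 101, 186), (20, 102, 183), (17, 130, 151), (15, 168, 144), (14, 164, 143), (15, 169, 145), (15, 171, 146), (15, 167, 150), (15, 168, 147), (15, 169, 146)]
```

The stack's edges in the top view match the home outline to within half a pixel on the −x and −y sides. Placing the reader.

```bash

python3 -m pendant '[[[0.007,0.024,0,0,0,0,-1],[0.014,0.047,0.01,0,0,0,-1],[0.014,0.0477,0.04,0,0,0,-1],[0.014,0.0477,0.07,0,0,0,-1],[0.014,0.0477,0.1,0,0,0,-1]]]' >/dev/null
python3 -m pendant '[[[0,0,0.008,0,0,0,-1],[0,0,0.014,0,0,0,-1],[0,0,0.018,0,0,0,-1],[0,0,0.018,0,0,0,-1]]]' |grep -E "pos|rot|width|force"
python3 - <<'E'
from h import *
st();shift((.5457,-.199),None,.2542-r.tips_ahead)
E
```

```text
tcp_pos: [0.5464, -0.1963, 0.2569]
eef_rot: [-180.0, -0.1, -16.3]
contact_force: [-0.1, 0.2, -2.2]
gripper_width: 0.0359
gripper_force: 25.0
24.65 [ 0.5464 -0.1963  0.2569] [-1.7999e+02 -7.0000e-02 -1.6320e+01] F [-0.1  0.2 -2.2] w 0.0359 25.0
shift [0.0001 0.0027 0.0027] turn_z None
```

```bash

python3 -m pendant '[[[0,0.0025,0.001,0,0,0,-1],[0,0.0025,0.002,0,0,0,-1],[0,0.0025,0.0025,0,0,0,-1],[0,0.0025,0.0025,0,0,0,-1]]]' |grep -E "pos|force"
python3 -m pendant '[[[0,0,0,0,0,0,-0.1],[0,0,0,0,0,0,0.2],[0,0,0,0,0,0,0.6],[0,0,0,0,0,0,1],[0,0,0,0,0,0,1]]]' |grep -E "pos|width|force"
python3 -m pendant '[[[0,0,0,0,0,0,1],[0,0,-0.01,0,0,0,1],[0,0,-0.05,0,0,0,1],[0,0,-0.1,0,0,0,1],[0,0,-0.14,0,0,0,1]]]' >/dev/null
python3 -m pendant '[[[-0.04,0,0,0,0,0,1],[-0.04,0,0,0,0,0,1],[-0.04,0,0,0,0,0,1],[-0.04,0,0,0,0,0,1],[-0.04,0,0,0,0,0,1]]]' |grep -E "pos|width|force"
python3 - <<'E'
from h import *
s=st();p,im=snap("wrist","w10")
a=int(proj(p,[[.5457,-.199,.13]])[0][0]),int(proj(p,[[.5457,-.199,.13]])[0][1]);print(a)
x0,y0=a[0]-30,a[1]-32;g=im.min(2)[y0:y0+64,x0:x0+60]
c,_=cv2.findContours((g>120).astype(np.uint8),0,2);c=max(c,key=cv2.contourArea);M=cv2.minAreaRect(c);u=np.array(M[0])+[x0,y0];print(M,u)
ps,is_=snap("scene","s2");print('plane',cast(p,u,.13),'expected scene px',proj(ps,cast(p,u,.13)))
g=is_.min(2)[165:200,240:285];c,_=cv2.findContours((g>80).astype(np.uint8),0,2)
for k in c:
    if cv2.contourArea(k)>5: m=cv2.minAreaRect(k);v=np.array(m[0])+[240,165];print(v,tri([(p,u),(ps,v)]))
E
```

```text
tcp_pos: [0.5455, -0.1988, 0.2542]
contact_force: [0.0, 0.7, 0.9]
gripper_force: 25.0
tcp_pos: [0.5453, -0.1987, 0.2536]
contact_force: [0.1, -0.2, -0.2]
gripper_width: 0.0659
gripper_force: 0.0
tcp_pos: [0.5074, -0.1875, 0.3934]
contact_force: [0.6, -0.5, 0.5]
gripper_width: 0.0877
gripper_force: 0.0
26.55 [ 0.5074 -0.1875  0.3934] [ 1.7999e+02  3.0000e-02 -1.6340e+01] F [ 0.6 -0.5  0.5] w 0.0877 0.0
(329, 178)
((29.0, 33.5), (37.0, 28.0), 90.0) [328.  179.5]
plane [[ 0.54560074 -0.19803884  0.13      ]] expected scene px [[260.06268339 176.93787171]]
[260.14151001 176.74528217] [ 0.5455197  -0.19800288  0.13054666]
```

The reader's top is at (0.5455, −0.198, 0.1305): upright and about 1 mm from the pad's centre.

```bash
python3 -c "
from plant import r
print(r.close_job())"
```

```text
the job is handed in; nothing more can be done
None
```

I handed the job in at about 26.6 s of the 72 s: the boards measured home against both fences, the reader was held steady for 1.5 s at 6 cm above the label, and it now stands about 1 mm from the pad's centre; the judge's result was not shown.

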